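# Put the opened watch away under its dust cover

## Robot

A 6-joint arm with a two-finger parallel gripper is mounted at the origin on the work surface. World frame = base frame: x ahead of the robot, y to its left, z up, the work surface at z = 0. Lengths are in m, angles in degrees, forces in N, time in s.
With the tool pointing down it reaches from about 0.35 to 0.875 m from the base axis. Payload 4.2 kg.
Tool frame: the origin (TCP) lies at the centre of the arm's flange, where the gripper is bolted on; the fingertips stand 173 mm ahead of it and the grasp point (between the pads) lies 155 mm ahead of it (tcp_to_tips is the distance from the TCP to the fingertips, in m); z points along the fingers, y is the direction in which the jaws open and shut (so a half turn about z gives the same grasp; the last joint's range is limited). The gripper opens to 85 mm and grips with 20 to 120 N. Pads are 22 mm wide; open, the fingers measure 114 mm over their backs; the gripper's body (76 mm by 85 mm) begins 54 mm behind the grasp point. The pads swing forward as they close: fully open they stand 13 mm farther back than shut.
Start: joints at [-53.193, 22.042, 0.453, 0, -68.411, -14.817], TCP at [0.234, -0.58, 0.405] pointing down, gripper open.
Joint ranges: [-179.83, 179.83], [-69.29, 118.12], [-61.27, 80.66], [-181.25, 117.63], [-171.15, -9.14], [-177.46, 177.46]. Speed limits (degrees/s): [159.86, 159.86, 180, 180, 180, 180].

## Interface

Orientations are given as a 3x3 rotation matrix whose columns are the frame's x, y, z axes.
In Python, from rig import get_obs, read_camera, camera_model, close_job, tcp_to_tips gives the robot as it stands. The module is installed in compiled form; this text tells all that it offers.
- The arm moves only by the shell command python3 -m crank 'ROWS' [OPENING]. ROWS is JSON, a list of rows, each a list of 2 entries, a list of its own where there are three numbers: the shift along the tool's x, y, z in cm, then the turn about the tool's z in degrees. A call has 1 to 20 rows; each row is the pose to reach, as a shift and turn from the pose commanded when the call began, along the tool's axes at that moment; what a row does not reach only later rows make up. A row lasts 1/8 s, in which the tool goes at most 62.5 mm and 10.7 degrees, less where a joint would pass 70% of its speed; a pose out of reach is approached as far as the arm can. A call with a gripper value outside its range is refused whole. OPENING is the gripper's target within -1 to 1 (fully open at 1, half-way at 0, shut at -1), set as the call begins (- or left out, the last holds). The fingers move at their own pace and stop on an object; the grip force is fixed at half the most. Time passes only in rows, so rows that repeat a pose let the fingers close. It gives the time, the measured TCP pose, the force and the opening at its end, in the units of the state.
- get_obs(): the state, without advancing time (a new reading comes with each control period).
- read_camera(name): name is "side" or "top"; returns the picture (420x560x3 uint8, red, green, blue); there is no depth.
- camera_model(name): a dict with "camera_matrix" (3x3 intrinsics, pixels), "T" (4x4, takes a point from camera to world coordinates). Camera axes: x right, y up, looking along -z (the intrinsics and any distortion apply to the point x, -y, -z); pixel columns grow to the right and rows downward; lengths in m; the calibration is good to about 2 mm. A picture is of the moment at which its call begins. camera_model takes no time and is no camera call.
- close_job(): hands the job in, once; it reports no verdict.
The state is a dict: "t": time; "joint_pos": joint angles; "joint_vel": joint speeds; "tau": joint torques, N m; "tool_pos": TCP position; "tool_rot": TCP orientation; "force": force on the tool from outside, world axes, zero at the start; "wrist_torque": the same for the moment, N m; "width": finger opening in m.
Only numpy, scipy, OpenCV 4.12 (cv2) and the standard library are available. Lean on these libraries where they do the work, as an engineer would, in place of code of your own. Each camera call takes 0.05 s, during which the arm holds its last target.

## Task

Put the opened watch away for the night on the white ceramic tray: stand the larger grey case holder in the middle of the tray, seat the watch case in its recess with the open side up, lay the case back flat in the case's opening, and last set the larger glass dust cover over the whole stack, in that order. Set the glass cover down without dropping it, and leave the smaller holder, the smaller glass cover and the loupe where they lie.

Things in the scene. Friction and masses are not known exactly. Their poses are not given: they have to be found in the camera images.
- tray: the target: square white ceramic tray, fixed to the desk at a place and yaw that vary, 140 x 140 mm outside, 11 mm tall, wall 5 mm, flat inner floor 130 x 130 mm at 5 mm above its origin. Origin: centre of its underside, on the desk; x and y along its sides, z up
- holder: the larger watch case holder: loose grey plastic disc, 60 mm diameter, 20 mm tall, with a round recess in the top 46 mm in diameter and 6 mm deep (recess floor 14 mm above the origin). 90 g or so. Origin: centre of its underside; z up; stands upright at the start
- case: steel watch case, loose, 40 mm across, 15 mm tall, open side up: opening 34 mm wide, 6 mm deep, brass movement in its bottom 2 mm. Four lugs 7.5-11.5 mm up reach 24 mm out along x and -x, 9.5-13.5 mm off the x axis; its plain y and -y sides are free to grip, 40 mm apart. Foot 36 mm. Seats in the larger holder's recess (3 mm play), top 9 mm above the holder's. 70 g. Origin: underside centre; z up
- case_back: the steel case back, loose, spigot down: flange 42 mm across, 6 mm thick (3 to 9 mm above the origin), dark disc in its middle; below it a chamfered spigot 27 mm across, 3 mm tall. 40 g. Origin: centre of the spigot's underside; z up. In place the spigot is in the case's opening and the flange rests on the case's rim (origin 12 mm above the case's)
- cover: the larger glass dust cover: loose, clear upturned cup, open below, with a steel rim band at the foot, 76 mm outer diameter, 70 mm inner diameter, 50 mm tall (46 mm inside), with a black upright round knob on top 16 mm diameter and 24 mm tall (from 50 to 74 mm above the origin). About 140 g. Origin: centre of its open foot; z up
- small_holder: the smaller holder, to be left where it lies: loose grey plastic disc, 46 mm diameter, 16 mm tall, with a 30 mm recess. Origin: centre of its underside
- small_cover: the smaller glass dust cover, to be left where it lies: 52 mm outer diameter, 34 mm tall with a black knob 12 mm diameter and 18 mm tall on top. Origin: centre of its open foot
- loupe: a black plastic eye loupe, to be left where it lies: loose, standing, 36 mm diameter at most, 26 mm tall. Origin: centre of its underside
- stand: clear acrylic display stand, a fixed bystander: base 100 x 90 mm, up to 56 mm tall. Origin: centre of its underside, on the desk
Mind the look-alikes: they are no part of the job. Leave any pink or purple look-alike of the case alone. What is shaped like the case_back but purple is not meant.

How it is judged (in metres and radians):
On the way, in this order (a step that is already met when the one before it is completed fails the run):
1. the larger holder stands on the tray's floor, near its middle, let go (z of holder in the frame of tray between 0.0025 and 0.0075 m and horizontal distance between holder and tray below 0.018 m and angle between holder's own z axis and vertical below 0.1 rad and contact force between the fingers and holder below 0.05 N and linear speed of holder below 0.02 m/s), for 0.2 s.
2. the watch case is seated in the holder's recess, let go (z of holder in the frame of tray between 0.0025 and 0.0075 m and horizontal distance between holder and tray below 0.018 m and angle between each of holder, case's own z axis and vertical below 0.1 rad and z of case in the frame of holder between 0.0115 and 0.0165 m and horizontal distance between case and holder below 0.006 m and contact force between the fingers and case below 0.05 N and linear speed of case below 0.02 m/s), for 0.2 s.
3. the case back lies flat in the case's opening, let go (z of holder in the frame of tray between 0.0025 and 0.0075 m and horizontal distance between holder and tray below 0.018 m and angle between each of holder, case, case_back's own z axis and vertical below 0.1 rad and z of case in the frame of holder between 0.0115 and 0.0165 m and horizontal distance between case and holder below 0.006 m and z of case_back in the frame of case between 0.01 and 0.014 m and horizontal distance between case_back and case below 0.006 m and contact force between the fingers and case_back below 0.05 N and linear speed of case_back below 0.02 m/s), for 0.2 s.
At the end, for the whole second after the job is handed in: Larger holder on the tray floor within 18 mm of its middle, case seated in it (6 mm, depth 2.5 mm), case back seated in the case (6 mm, height 2 mm), larger cover on the tray floor within 9 mm of the holder's axis; all upright (0.1 rad), released, at rest (all of step 3 and z of cover in the frame of tray between 0.0025 and 0.0075 m and horizontal distance between cover and holder below 0.009 m and angle between cover's own z axis and vertical below 0.1 rad and contact force between the fingers and holder below 0.05 N and linear speed of each of holder, case, cover below 0.02 m/s and contact force between the fingers and case below 0.05 N and contact force between the fingers and cover below 0.05 N); the robot touches nothing.
It fails at once if the smaller holder is disturbed (moved over 30 mm) (distance of small_holder from where it was at the start of the episode above 0.03 m).
It fails at once if the smaller cover is disturbed (moved over 30 mm) (distance of small_cover from where it was at the start of the episode above 0.03 m).
It fails at once if the loupe is disturbed (moved over 30 mm) (distance of loupe from where it was at the start of the episode above 0.03 m).
It fails at once if the glass cover is dropped (falls free of the fingers faster than 0.5 m/s) (contact force between the fingers and cover below 0.05 N and linear speed of cover above 0.5 m/s).
It also fails if it takes over 106 s, if anything falls off the work surface, if the arm or the gripper's body presses on something with over 40 N, if the wrist force passes 120 N, or if a joint passes its speed limit or range.

## Working session

There is one attempt and no reset: what is moved stays moved. The work goes in short steps, Python scripts to look and compute and a shell command to move; the robot and the scene stay as the last step left them, time stands still between calls to the robot, and variables do not carry over. Pictures are saved under pics/ and viewed, and the job is handed in when it is done.

```bash
mkdir -p pics; python3 - <<'E'
from rig import *
import cv2, numpy as np
np.set_printoptions(precision=4,suppress=True)
o=get_obs(); print(o)
for n in ("top","side"):
    m=camera_model(n); print(n,m)
    cv2.imwrite(f"pics/{n}0.png",read_camera(n)[:,:,::-1])
print(tcp_to_tips)
E
```

```text
{'t': 0.0, 'joint_pos': array([-53.1958,  22.0915,   0.3776,  -0.0295, -68.411 , -14.8172]), 'joint_vel': array([-0.0494, -0.0083,  0.0377, -0.1549,  0.0524, -0.0569]), 'tau': array([  0.0011, -39.229 ,  18.8406,   4.1862,  -0.0046,   0.    ]), 'tool_pos': array([ 0.234 , -0.5793,  0.4036]), 'tool_rot': array([[-0.9273, -0.3742, -0.0009],
       [-0.3742,  0.9273,  0.002 ],
       [ 0.0001,  0.0022, -1.    ]]), 'force': array([-0.5594,  0.878 , -0.2261]), 'wrist_torque': array([-0.0251,  0.0101, -0.0165]), 'width': 0.08546773493258193}
top {'camera_matrix': array([[516.6012,   0.    , 283.7056],
       [  0.    , 516.6012, 210.4705],
       [  0.    ,   0.    ,   1.    ]]), 'T': array([[ 0.0152,  0.9943, -0.1055,  0.3758],
       [-0.9998,  0.0137, -0.0142, -0.0192],
       [-0.0127,  0.1057,  0.9943,  1.0667],
       [ 0.    ,  0.    ,  0.    ,  1.    ]])}
side {'camera_matrix': array([[519.9181,   0.    , 275.7426],
       [  0.    , 519.9181, 208.8765],
       [  0.    ,   0.    ,   1.    ]]), 'T': array([[-0.9802,  0.1513, -0.1275,  0.3463],
       [-0.1975, -0.7083,  0.6777,  0.8437],
       [ 0.0122,  0.6895,  0.7242,  0.9183],
       [ 0.    ,  0.    ,  0.    ,  1.    ]])}
0.1734
```

View pics/top0.png

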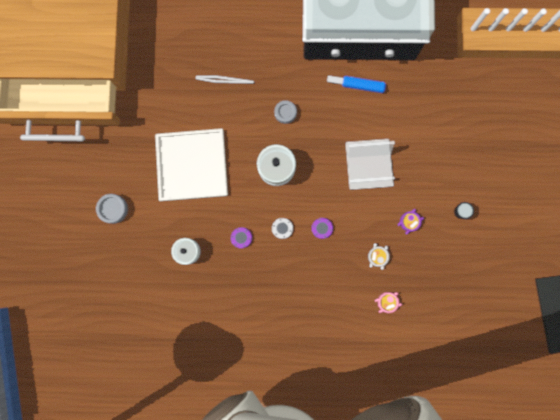

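View pics/side0.png

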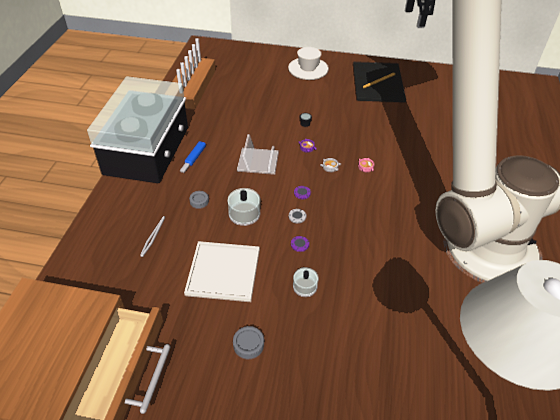

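Top view: the tray is at about (192,165). Candidates for each item:
- **Holders:** (112,208) and (286,112). The first is bigger, so it is the larger holder.
- **Covers:** (277,165) is the larger one, (186,251) the smaller.
- **Case:** (379,256) is steel. (411,221) is purple and (388,303) pink, so both are look-alikes.
- **Case backs:** (283,228) is steel. (241,237) and (322,228) are purple.

I'll confirm these in enlarged crops.

```bash
cat > h.py <<'E'
import numpy as np, cv2
from rig import *
np.set_printoptions(precision=4,suppress=True)
def proj(n,P):
    m=camera_model(n);T=m["T"];p=T[:3,:3].T@(np.array(P,float)-T[:3,3]);K=m["camera_matrix"]
    q=K@np.array([p[0],-p[1],-p[2]]);return q[:2]/q[2]
def ray(n,uv):
    m=camera_model(n);K=m["camera_matrix"];T=m["T"]
    d=np.linalg.solve(K,np.array([uv[0],uv[1],1.0]));d=T[:3,:3]@np.array([d[0],-d[1],-d[2]])
    return T[:3,3],d
def onz(n,uv,z):
    o,d=ray(n,uv);return o+d*(z-o[2])/d[2]
def crop(im,c,h=(45,34),s=8):
    u,v=map(int,c);return cv2.resize(im[max(v-h[1],0):v+h[1],max(u-h[0],0):u+h[0]],None,fx=s,fy=s,interpolation=cv2.INTER_CUBIC)
E
python3 - <<'E'
from h import *
im=cv2.imread("pics/top0.png");si=cv2.imread("pics/side0.png")
A=[crop(im,c,(24,24),5) for c in [(112,208),(286,112),(277,165)]]
B=[crop(im,c,(24,24),5) for c in [(379,256),(283,228),(192,165)]]
cv2.imwrite("pics/c1.png",np.vstack([np.hstack(A),np.hstack(B)]))
cv2.imwrite("pics/c2.png",crop(im,(320,235),(100,70),4))
cv2.imwrite("pics/c3.png",crop(si,(270,220),(100,70),4))
E
```

```text
(no output)
```

View pics/c1.png

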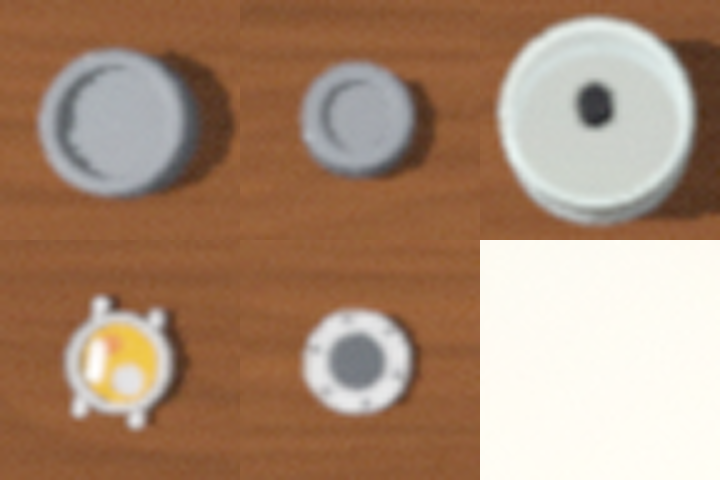

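View pics/c2.png

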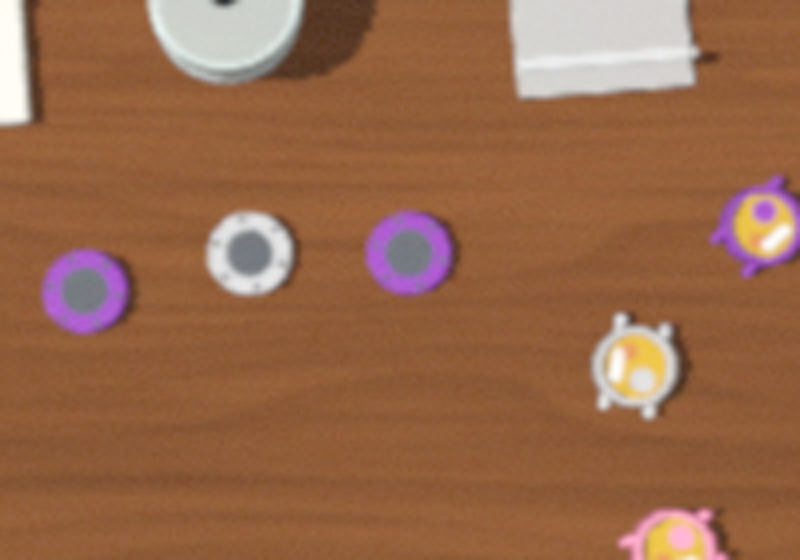

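View pics/c3.png

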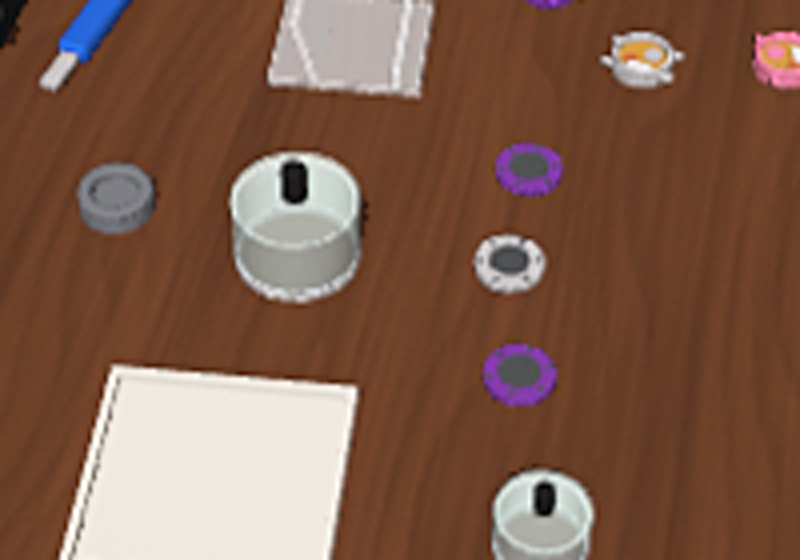

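The crops confirm the picks: grey larger holder at (112,208), steel case, steel case back between the two purple ones, and large cover with the black knob. Next I measure their positions.

```bash
cat >> h.py <<'E'
def mask(im,c,r,kind):
    hsv=cv2.cvtColor(im,cv2.COLOR_BGR2HSV).astype(int);b,g,rr=[im[:,:,i].astype(int) for i in range(3)]
    if kind=="grey": m=hsv[:,:,1]<70
    elif kind=="body": m=(hsv[:,:,1]<70)|((g>150)&(rr>180))
    elif kind=="white": m=(b>190)
    elif kind=="dark": m=(im.max(2)<75)&(hsv[:,:,1]<110)
    m=m.astype(np.uint8);w=np.zeros_like(m);cv2.circle(w,tuple(map(int,c)),r,1,-1);m&=w
    n,l,s,ce=cv2.connectedComponentsWithStats(m)
    k=1+np.argmax(s[1:,4]);m=(l==k).astype(np.uint8)
    co=max(cv2.findContours(m,cv2.RETR_EXTERNAL,cv2.CHAIN_APPROX_NONE)[0],key=cv2.contourArea)
    f=np.zeros_like(m);cv2.drawContours(f,[co],-1,1,-1);M=cv2.moments(f,True)
    return np.array([M["m10"]/M["m00"],M["m01"]/M["m00"]]),s[k,4],co
E
python3 - <<'E'
from h import *
im={n:cv2.imread(f"pics/{n}0.png") for n in ("top","side")}
for nm,t,s,r,k,z in [("holder",(112,208),(248,342),24,"grey",.010),("case",(379,256),(330,164),16,"body",.0085),("back",(283,228),(297,215),15,"grey",.006),("knob",(277,162),(243,196),13,"dark",.062),("cover",(277,165),(243,206),27,"grey",.025),("smallknob",(184,251),(306,272),9,"dark",.043),("small_holder",(286,112),(199,199),17,"grey",.008)]:
    for n,c in (("top",t),("side",s)):
        ce,a,co=mask(im[n],c,r,k);print(nm,n,ce,a,cv2.boundingRect(co),onz(n,ce,z))
for n,c,r in (("top",(192,165),60),("side",(222,270),60)):
    ce,a,co=mask(im[n],c,r,"white")
    ap=cv2.approxPolyDP(co,6,True)[:,0].astype(float);P=np.array([onz(n,p,.011) for p in ap])
    print("tray",n,ap.tolist());print(P[:,:2],P.mean(0));
    w=np.array([onz(n,p,.011)[:2] for p in co[:,0].astype(float)]);print(cv2.minAreaRect((w*1000).astype(np.float32)))
E
```

```text
holder top [111.3133 208.3381] 766 (95, 194, 33, 30) [0.4875 0.3523 0.01  ]
holder side [248.1513 342.114 ] 833 (233, 326, 31, 33) [0.4881 0.3544 0.01  ]
case top [378.4481 256.0708] 424 (368, 243, 22, 27) [ 0.3974 -0.1984  0.0085]
case side [330.0394 164.468 ] 189 (320, 158, 21, 14) [ 0.3984 -0.196   0.0085]
back top [282.1777 227.9231] 377 (272, 218, 22, 21) [ 0.4522 -0.0014  0.006 ]
back side [297.067  215.4976] 209 (289, 209, 18, 14) [0.4526 0.0008 0.006 ]
knob top [275.7586 161.8966] 29 (274, 159, 5, 7) [0.5787 0.0123 0.062 ]
knob side [243.3654 195.2308] 52 (241, 191, 6, 10) [0.5795 0.0151 0.062 ]
cover top [276.04   164.5211] 1326 (256, 144, 41, 42) [0.5808 0.0128 0.025 ]
cover side [243.5842 206.0685] 1046 (227, 188, 34, 38) [0.5803 0.0147 0.025 ]
smallknob top [183.4545 250.6364] 11 (182, 249, 4, 4) [0.4017 0.1929 0.043 ]
smallknob side [305.7188 274.25  ] 32 (304, 271, 5, 8) [0.4024 0.1955 0.043 ]
small_holder top [285.1178 111.4388] 433 (274, 100, 23, 24) [ 0.6977 -0.0039  0.008 ]
small_holder side [198.7298 199.2105] 285 (189, 191, 20, 18) [ 0.6979 -0.0008  0.008 ]
tray top [[221.0, 129.0], [156.0, 135.0], [160.0, 200.0], [226.0, 194.0]]
[[0.6575 0.1298]
 [0.6431 0.2658]
 [0.5061 0.2518]
 [0.5204 0.1156]] [0.5818 0.1907 0.011 ]
((582.1475830078125, 191.2653045654297), (140.46629333496094, 140.253662109375), 5.409801959991455)
tray side [[198.0, 242.0], [185.0, 294.0], [249.0, 300.0], [258.0, 247.0]]
[[0.6579 0.1331]
 [0.6423 0.2737]
 [0.5087 0.2607]
 [0.5217 0.1192]] [0.5826 0.1966 0.011 ]
((583.1248168945312, 196.33932495117188), (139.04595947265625, 145.8777618408203), 5.371100902557373)
```

```bash
cat >> h.py <<'E'
def plan(x,y,z,a=None):
    """tool shift cm and turn deg from measured pose to target TCP (yaw a of tool x, deg)"""
    o=get_obs();R=o["tool_rot"];c=np.degrees(np.arctan2(R[1,0],R[0,0]))
    s=R.T@(np.array([x,y,z])-o["tool_pos"])*100
    t=0 if a is None else -((a-c+180)%360-180)
    print("yaw %.2f shift cm"%(c%360),s.round(2),"turn %.1f"%t)
E
python3 - <<'E'
from h import *
plan(.5,-.1,.405,185.4);plan(.4878,.3534,.30,185.4)
im=cv2.imread("pics/top0.png");im2=im.copy()
ce,a,co=mask(im,(379,256),18,"body")
r=cv2.minAreaRect(co);print(r)
P=np.array([onz("top",p,.0095)[:2] for p in co[:,0].astype(float)]);c=P.mean(0);d=P-c
rr=np.hypot(*d.T);an=np.degrees(np.arctan2(d[:,1],d[:,0]))
for q in np.argsort(an):
    if rr[q]>.0215: print(round(an[q]),round(rr[q],4),end="; ")
E
```

```text
yaw 201.98 shift cm [-42.61  34.49  -0.06] turn 16.6
yaw 201.98 shift cm [-58.45  76.97  10.52] turn 16.6
((378.5000305175781, 255.99998474121094), (21.734582901000977, 24.686193466186523), 10.30484676361084)
-172 0.0245; -172 0.0225; -169 0.0268; -164 0.0272; -159 0.0259; -157 0.024; -150 0.0231; -143 0.0225; -136 0.0223; -128 0.0224; -117 0.0219; -105 0.0224; -100 0.022; -95 0.0217; -89 0.0217; -84 0.0218; -79 0.0221; -74 0.0226; -62 0.0223; -55 0.0216; -51 0.0228; -50 0.0257; -47 0.0271; -41 0.0271; -37 0.0258; -34 0.0246; -32 0.0218; 6 0.0245; 7 0.0224; 10 0.0267; 14 0.0271; 18 0.0277; 24 0.0265; 26 0.0246; 28 0.0228; 75 0.0217; 107 0.0219; 119 0.0216; 130 0.0223; 131 0.0251; 134 0.0265; 137 0.028; 143 0.0282; 146 0.027; 148 0.0242;
```

```bash
python3 -m crank '[[[-5,4,0],5],[[-10.6,8.6,0],10],[[-16,13,0],16.6],[[-21.3,17.2,0],16.6],[[-26.6,21.5,0],16.6],[[-32,25.8,0],16.6],[[-37,30,0],16.6],[[-42.6,34.5,0],16.6],[[-44.9,39.8,1],16.6],[[-47.1,45.1,2],16.6],[[-49.4,50.5,3],16.6],[[-51.7,55.8,4],16.6],[[-54,61.1,5],16.6],[[-56.2,66.4,6],16.6],[[-58.4,71.7,7],16.6],[[-58.4,77,8],16.6],[[-58.4,77,8],16.6],[[-58.4,77,8],16.6]]' 1
python3 - <<'E'
from h import *
plan(.4878,.3534,.30,185.4); print(get_obs()["joint_pos"])
for n in ("top","side"): cv2.imwrite(f"pics/{n}1.png",read_camera(n)[:,:,::-1])
E
```

```text
t: 2.35
tool_pos: [0.4869, 0.3534, 0.324]
tool_rot: [[-0.995, -0.095, -0.001], [-0.095, 0.995, -0.001], [0.001, -0.001, -1.0]]
force: [0.3, -0.7, 0.6]
width: 0.0853
yaw 185.45 shift cm [-0.09 -0.01  2.4 ] turn 0.1
[  51.3772   23.6392   -9.3637   -0.0041  -57.0916 -135.9241]
```

View side.

```bash
python3 - <<'E'
from h import *
a=cv2.imread("pics/side1.png");cv2.imwrite("pics/c4.png",crop(a,(250,300),(110,95),3))
E
```

```text
(no output)
```

View pics/c4.png

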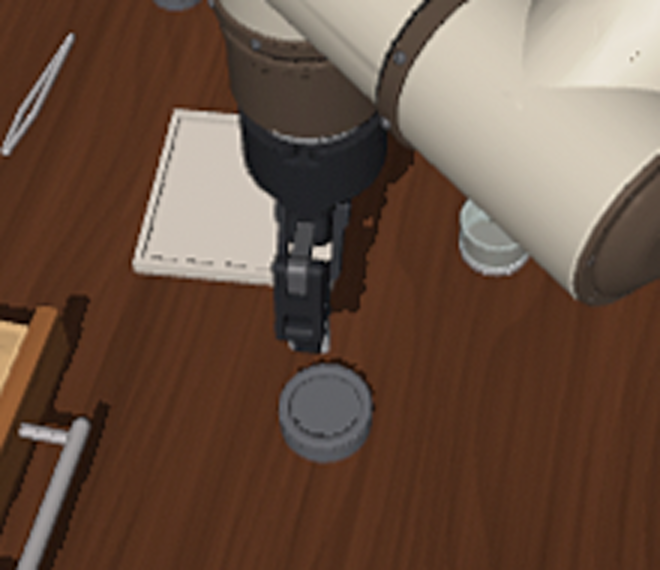

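```bash
python3 - <<'E'
from h import *
for L in (.155,.160,.168,.173,.18):
    print(L,[proj("side",(.487-s*.0042,.3534+s,.324-L)).round(1) for s in (.0427,.057)])
E
```

```text
0.155 [array([240.5, 316.2]), array([238.4, 323.6])]
0.16 [array([240.6, 317.8]), array([238.6, 325.2])]
0.168 [array([240.8, 320.4]), array([238.7, 327.7])]
0.173 [array([240.9, 322. ]), array([238.9, 329.3])]
0.18 [array([241.1, 324.1]), array([239. , 331.5])]
```

```bash
python3 -m crank '[[[-0.1,0,4],0],[[-0.1,0,8],0],[[-0.1,0,12],0],[[-0.1,0,14.4],0],[[-0.1,0,14.4],0],[[-0.1,0,14.4],0]]' 1
python3 - <<'E'
from h import *
a=read_camera("side")[:,:,::-1];cv2.imwrite("pics/side2.png",a);cv2.imwrite("pics/c5.png",crop(a,(245,320),(50,45),8))
E
```

```text
t: 3.2
tool_pos: [0.4891, 0.3529, 0.1822]
tool_rot: [[-0.996, -0.093, 0.002], [-0.093, 0.996, 0.002], [-0.002, 0.002, -1.0]]
force: [1.1, 0.5, 0.1]
width: 0.0855
```

View pics/c5.png

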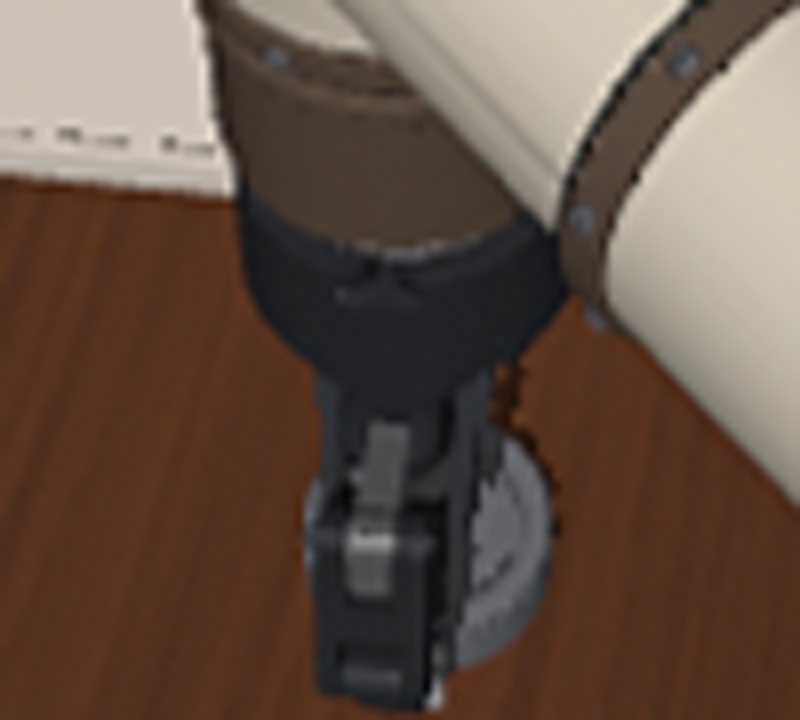

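The fingers straddle the larger holder, so I close.

```bash
python3 -m crank '[[[0,0,0],0],[[0,0,0],0],[[0,0,0],0],[[0,0,0],0],[[0,0,0],0],[[0,0,0],0]]' -1
python3 - <<'E'
from h import *
a=read_camera("side")[:,:,::-1];cv2.imwrite("pics/side3.png",a);cv2.imwrite("pics/c6.png",crop(a,(245,320),(50,45),8))
print(get_obs()["width"],get_obs()["force"])
E
```

```text
t: 4.0
tool_pos: [0.4885, 0.3536, 0.1831]
tool_rot: [[-0.996, -0.095, 0.002], [-0.095, 0.996, 0.001], [-0.002, 0.001, -1.0]]
force: [-1.6, -0.9, 8.9]
width: 0.0565
0.05597972951095777 [-1.9165 -1.1899  8.977 ]
```

View pics/c6.png

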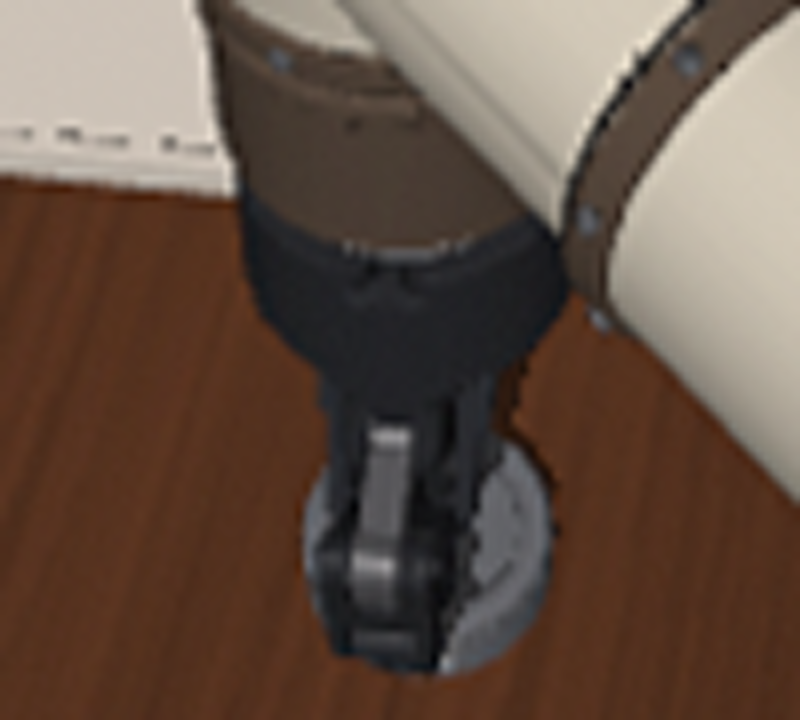

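```bash
python3 - <<'E'
from h import *
for y in (.03,.035,.043):
  for z in (0,.005,.01,.015): print(y,z,proj("side",(.4885-y*.093,.3535+y,z)).round(1))
E
```

```text
0.03 0 [245.9 358.4]
0.03 0.005 [245.9 357.1]
0.03 0.01 [245.8 355.9]
0.03 0.015 [245.7 354.6]
0.035 0 [245.6 360.8]
0.035 0.005 [245.5 359.6]
0.035 0.01 [245.4 358.3]
0.035 0.015 [245.3 357. ]
0.043 0 [244.9 364.7]
0.043 0.005 [244.9 363.5]
0.043 0.01 [244.8 362.2]
0.043 0.015 [244.7 360.9]
```

The fingers hold only the top of the holder (width 56 mm, tips about 12 mm up). I reopen, go 8 mm lower and grip again.

```bash
python3 -m crank '[[[0,0,0],0],[[0,0,0],0],[[0,0,0.4],0],[[0,0,0.8],0],[[0,0,0.8],0],[[0,0,0.8],0]]' 1
python3 -m crank '[[[0,0,0],0],[[0,0,0],0],[[0,0,0],0],[[0,0,0],0],[[0,0,0],0],[[0,0,0],0]]' -1
python3 - <<'E'
from h import *
a=read_camera("side")[:,:,::-1];cv2.imwrite("pics/side4.png",a);cv2.imwrite("pics/c7.png",crop(a,(245,320),(50,45),8))
print(get_obs()["width"],get_obs()["force"])
E
```

```text
t: 4.8
tool_pos: [0.4883, 0.3533, 0.1725]
tool_rot: [[-0.996, -0.094, -0.0], [-0.094, 0.996, -0.0], [0.0, -0.0, -1.0]]
force: [-0.0, 0.5, 0.5]
width: 0.0855
t: 5.55
tool_pos: [0.4885, 0.3535, 0.1735]
tool_rot: [[-0.996, -0.094, 0.001], [-0.094, 0.996, 0.001], [-0.001, 0.001, -1.0]]
force: [-0.5, -0.3, 5.3]
width: 0.0578
0.05791260733544571 [-1.3931  0.1743  4.3724]
```

View pics/c7.png

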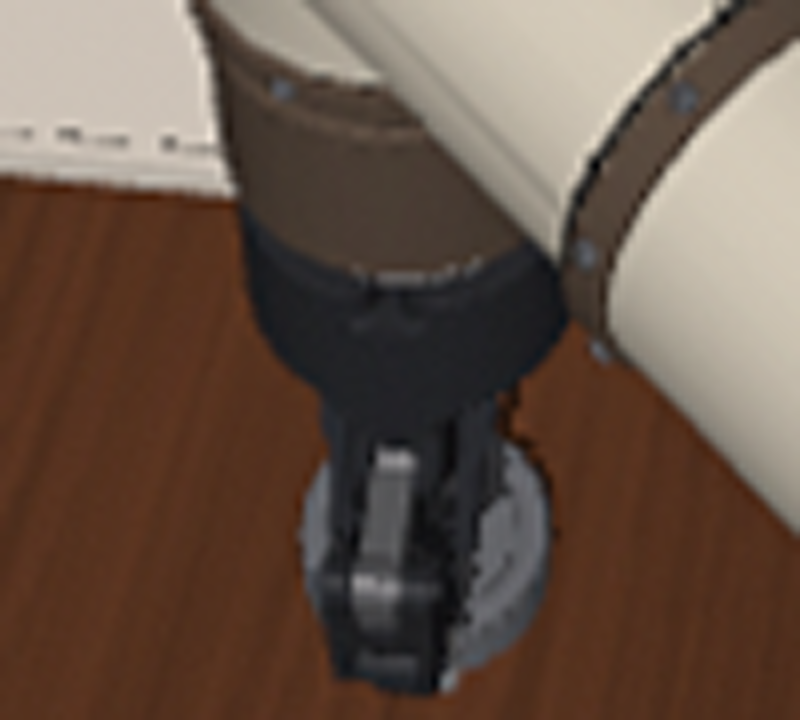

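```bash
python3 -m crank '[[[0,0,-2],0],[[0,0,-6],0],[[0,0,-10],0],[[0,0,-10],0]]'
python3 - <<'E'
from h import *
plan(.583,.1933,.27,185.4);plan(.583,.1933,.18,185.4)
a=read_camera("side")[:,:,::-1];cv2.imwrite("pics/side5.png",a);cv2.imwrite("pics/c8.png",crop(a,(245,300),(50,45),8))
print(get_obs()["width"],get_obs()["force"])
E
```

```text
t: 6.1
tool_pos: [0.4887, 0.3538, 0.2758]
tool_rot: [[-0.996, -0.094, 0.004], [-0.094, 0.996, 0.005], [-0.005, 0.005, -1.0]]
force: [-0.8, -0.7, -0.8]
width: 0.0576
yaw 185.40 shift cm [ -7.87 -16.87   0.54] turn 0.0
yaw 185.40 shift cm [ -7.83 -16.91   9.54] turn 0.0
0.05759500066537104 [ 0.2491  0.1151 -1.3963]
```

View pics/c8.png

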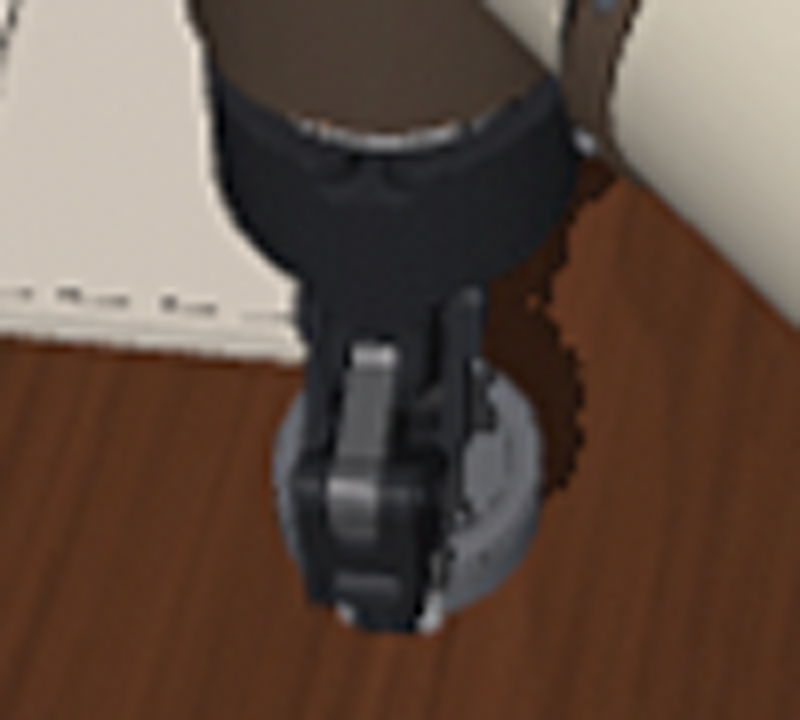

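The holder is lifted and level. I carry it over the tray and go down.

```bash
python3 -m crank '[[[-2.3,-5,0],0],[[-4.9,-10.5,0],0],[[-7,-15,0],0],[[-7.9,-16.9,0],0],[[-7.9,-16.9,3],0],[[-7.9,-16.9,6],0],[[-7.9,-16.9,8],0],[[-7.9,-16.9,9],0],[[-7.9,-16.9,9],0],[[-7.9,-16.9,9],0]]'
python3 - <<'E'
from h import *
plan(.583,.1933,.1785,185.4)
E
```

```text
t: 7.4
tool_pos: [0.583, 0.1928, 0.1834]
tool_rot: [[-0.996, -0.094, 0.001], [-0.094, 0.996, 0.001], [-0.001, 0.001, -1.0]]
force: [-0.1, -0.8, -0.6]
width: 0.0573
yaw 185.42 shift cm [-0.    0.05  0.49] turn 0.0
```

```bash
python3 -m crank '[[[0,0,0.2],0],[[0,0,0.4],0],[[0,0,0.5],0],[[0,0,0.5],0]]'
```

```text
t: 7.9
tool_pos: [0.5828, 0.1924, 0.1785]
tool_rot: [[-0.996, -0.094, 0.0], [-0.094, 0.996, 0.0], [-0.0, 0.0, -1.0]]
force: [-2.2, -1.0, 4.7]
width: 0.0576
```

Contact is felt (4.7 N), so I release and lift.

```bash
python3 -m crank '[[[0,0,0],0],[[0,0,0],0],[[0,0,0],0],[[0,0,0],0],[[0,0,-2],0],[[0,0,-6],0],[[0,0,-11],0],[[0,0,-16],0],[[0,0,-16],0]]' 0.85
python3 - <<'E'
from h import *
plan(.50,0,.34,180);plan(.398,-.197,.26,168)
E
```

```text
t: 9.02
tool_pos: [0.5837, 0.1928, 0.343]
tool_rot: [[-0.995, -0.095, 0.01], [-0.095, 0.996, 0.005], [-0.01, 0.004, -1.0]]
force: [-0.2, -0.3, 0.0]
width: 0.0789
yaw 185.43 shift cm [ 10.15 -18.4    0.13] turn 5.4
yaw 185.43 shift cm [ 22.25 -37.08   7.94] turn 17.4
```

```bash
python3 -m crank '[[[2,-4.5,0],5],[[5,-10,0],10],[[8,-15,0],17.4],[[11,-20,0],17.4],[[14,-25,1],17.4],[[17,-29.5,3],17.4],[[20,-34,5],17.4],[[22.2,-37.1,7],17.4],[[22.2,-37.1,7.9],17.4],[[22.2,-37.1,7.9],17.4],[[22.2,-37.1,7.9],17.4]]' 0.6
python3 - <<'E'
from h import *
plan(.398,-.197,.20,168)
for n in ("top","side"): cv2.imwrite(f"pics/{n}6.png",read_camera(n)[:,:,::-1])
a=cv2.imread("pics/side6.png");t=cv2.imread("pics/top6.png")
cv2.imwrite("pics/c9.png",np.hstack([crop(a,(330,150),(40,50),6),crop(t,(192,165),(35,50),5)[:600] if 0 else cv2.resize(crop(t,(192,165),(40,50),6),(480,600))])[:600,:960])
cv2.imwrite("pics/c9.png",cv2.resize(cv2.imread("pics/c9.png"),(800,500)))
E
```

```text
t: 10.4
tool_pos: [0.3974, -0.1972, 0.2591]
tool_rot: [[-0.978, 0.207, 0.001], [0.207, 0.978, -0.0], [-0.001, 0.0, -1.0]]
force: [0.7, -0.0, 0.3]
width: 0.0687
yaw 168.08 shift cm [-0.05  0.03  5.91] turn 0.1
```

View pics/c9.png

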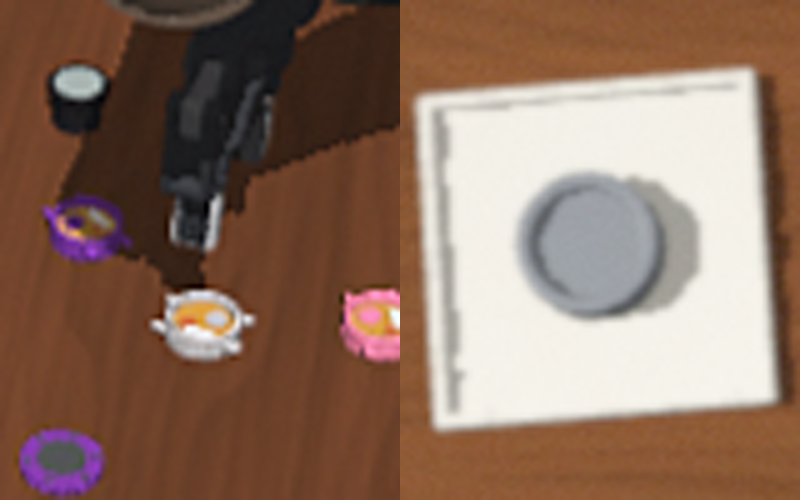

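View pics/top6.png

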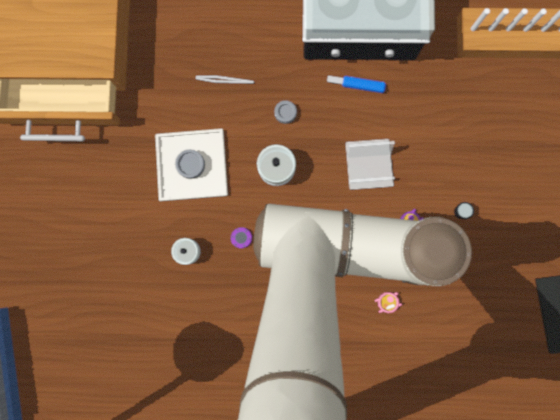

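The holder stands in the tray at about (190,164). Before the case I check the tip reach at about 44 mm opening by touching bare desk beside it.

```bash
python3 -m crank '[[[0,3.3,3],0],[[0,6.7,6],0],[[0,6.7,7],0],[[0,6.7,7.6],0],[[0,6.7,7.9],0],[[0,6.7,7.9],0]]' 0.03
python3 -m crank '[[[0,0,0.2],0],[[0,0,0.4],0],[[0,0,0.4],0]]'
```

```text
t: 11.25
tool_pos: [0.4106, -0.1327, 0.18]
tool_rot: [[-0.978, 0.209, 0.001], [0.209, 0.978, 0.0], [-0.001, 0.0, -1.0]]
force: [-0.3, -0.5, 0.3]
width: 0.0441
t: 11.62
tool_pos: [0.4105, -0.1324, 0.1757]
tool_rot: [[-0.978, 0.208, -0.0], [0.208, 0.978, -0.0], [0.0, -0.0, -1.0]]
force: [0.3, 0.4, -0.3]
width: 0.0437
```

```bash
python3 -m crank '[[[0,0,0.2],0],[[0,0,0.4],0],[[0,0,0.4],0]]'
python3 -m crank '[[[0,0,0.15],0],[[0,0,0.3],0],[[0,0,0.3],0]]'
```

```text
t: 12.0
tool_pos: [0.4105, -0.1322, 0.1715]
tool_rot: [[-0.978, 0.208, -0.0], [0.208, 0.978, -0.0], [0.0, -0.0, -1.0]]
force: [-0.3, 0.6, -0.6]
width: 0.044
t: 12.38
tool_pos: [0.4105, -0.1322, 0.1712]
tool_rot: [[-0.978, 0.207, 0.0], [0.207, 0.978, -0.0], [-0.0, -0.0, -1.0]]
force: [-6.3, 3.5, 30.2]
width: 0.0439
```

```bash
python3 -m crank '[[[0,0,-2],0],[[0,0,-6],0],[[0,-3.3,-7],0],[[0,-6.6,-7],0],[[0,-6.6,-7],0]]' 0.45
python3 - <<'E'
from h import *
plan(.398,-.197,.1795,168)
E
```

```text
t: 13.0
tool_pos: [0.3962, -0.198, 0.2388]
tool_rot: [[-0.977, 0.211, 0.0], [0.211, 0.977, 0.0], [-0.0, 0.0, -1.0]]
force: [0.5, 0.5, -0.2]
width: 0.062
yaw 167.81 shift cm [-0.15  0.13  5.93] turn -0.2
```

```bash
python3 -m crank '[[[-0.15,0.1,2],0],[[-0.15,0.1,4],0],[[-0.15,0.1,5.3],0],[[-0.15,0.1,5.9],0],[[-0.15,0.1,5.9],0]]'
python3 - <<'E'
from h import *
plan(.398,-.197,.1795,168)
a=read_camera("side")[:,:,::-1];cv2.imwrite("pics/side7.png",a);cv2.imwrite("pics/c10.png",crop(a,(330,145),(45,40),8))
E
```

```text
t: 13.62
tool_pos: [0.3986, -0.196, 0.1795]
tool_rot: [[-0.978, 0.208, -0.001], [0.208, 0.978, 0.0], [0.001, -0.0, -1.0]]
force: [-0.4, 0.4, 0.1]
width: 0.062
yaw 168.01 shift cm [ 0.04 -0.11  0.  ] turn 0.0
```

View pics/c10.png

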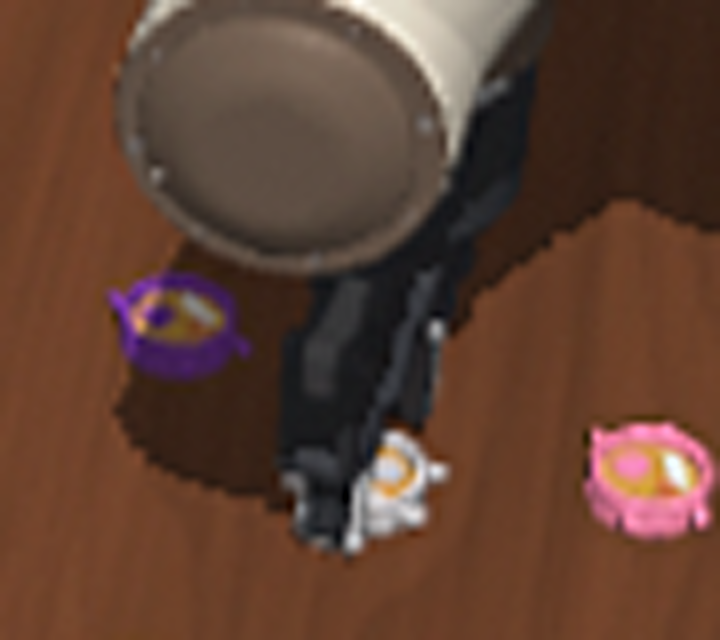

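```bash
python3 - <<'E'
from h import *
t=np.array([.3986,-.196])
for s in (.03,.045):
  for e in (-.011,.011):
    p=t+s*np.array([.208,.978])+e*np.array([.978,-.208]); print(s,e,proj("side",(*p,.008)).round(1))
print(proj("side",(.398,-.197,.0085)))
E
```

```text
0.03 -0.011 [330.1 172.8]
0.03 0.011 [322.1 170.4]
0.045 -0.011 [328.2 176.4]
0.045 0.011 [320.2 174. ]
[330.2383 164.2424]
```

The finger sits where predicted (px 322–330), so I close on the case.

```bash
python3 -m crank '[[[0,-0.1,0],0],[[0,-0.1,0],0],[[0,-0.1,0],0],[[0,-0.1,0],0],[[0,-0.1,0],0]]' -1
python3 -m crank '[[[0,0,-1],0],[[0,0,-4],0],[[0,0,-9],0],[[0,0,-13],0],[[0,0,-13],0]]'
python3 - <<'E'
from h import *
a=read_camera("side")[:,:,::-1];cv2.imwrite("pics/side8.png",a);cv2.imwrite("pics/c11.png",crop(a,(330,125),(45,40),8))
t=read_camera("top")[:,:,::-1];cv2.imwrite("pics/top8.png",t)
E
```

```text
t: 14.3
tool_pos: [0.3984, -0.1972, 0.1809]
tool_rot: [[-0.978, 0.208, 0.002], [0.208, 0.978, -0.0], [-0.002, -0.0, -1.0]]
force: [-1.7, 1.4, 7.8]
width: 0.0369
t: 14.92
tool_pos: [0.3989, -0.1973, 0.3134]
tool_rot: [[-0.978, 0.208, 0.009], [0.208, 0.978, -0.001], [-0.009, 0.001, -1.0]]
force: [-0.2, -0.1, -1.2]
width: 0.0367
```

View pics/c11.png

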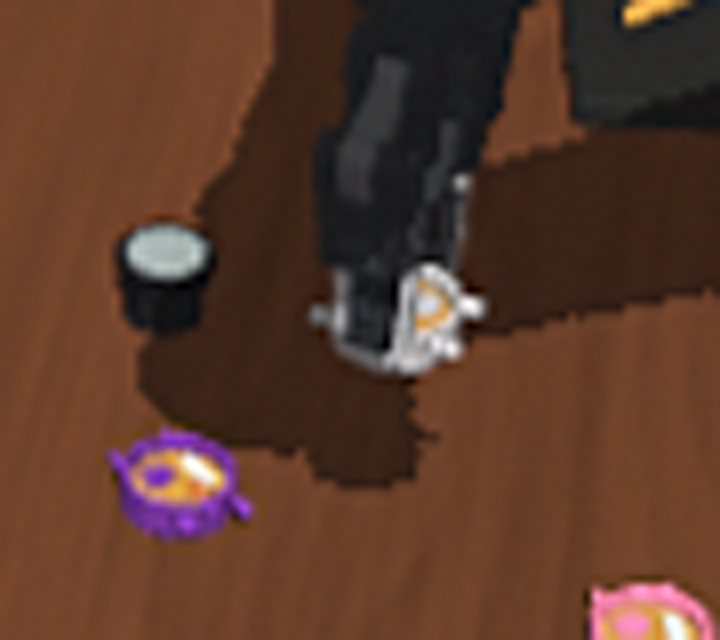

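```bash
cat >> h.py <<'E'
def hold(n,im,c):
    b,g,r=[im[:,:,i].astype(int) for i in range(3)]
    m=((b-r>=4)&(im.max(2)<215)).astype(np.uint8);w=np.zeros_like(m);cv2.circle(w,c,24,1,-1);m&=w
    k,l,s,ce=cv2.connectedComponentsWithStats(m);q=1+np.argmax(s[1:,4]);m=(l==q).astype(np.uint8)
    co=max(cv2.findContours(m,0,1)[0],key=cv2.contourArea);co=cv2.convexHull(co);f=m*0;cv2.drawContours(f,[co],-1,1,-1);M=cv2.moments(f,True)
    uv=(M["m10"]/M["m00"],M["m01"]/M["m00"]);print(n,uv,s[q],onz(n,uv,.015));return onz(n,uv,.015)
E
python3 - <<'E'
from h import *
P=[hold(n,cv2.imread(f"pics/{n}8.png"),c) for n,c in (("top",(190,164)),("side",(222,272)))]
p=np.mean(P,0);print(p);plan(p[0],p[1],.313,168);plan(p[0],p[1],.1809+.019+.01,168)
E
```

```text
top (189.54430379746836, 163.56487341772151) [176 150  28  28 619] [0.5825 0.1925 0.015 ]
side (222.80789022298455, 267.9022298456261) [210 255  27  27 559] [0.5824 0.195  0.015 ]
[0.5824 0.1937 0.015 ]
yaw 167.96 shift cm [-9.92 42.07 -0.27] turn -0.0
yaw 167.96 shift cm [-9.92 42.07 10.04] turn -0.0
```

```bash
python3 -m crank '[[[-1,4,0],0],[[-2.3,10,0],0],[[-3.8,16,0],0],[[-5.2,22,0],0],[[-6.6,28,0],0],[[-8,34,0],0],[[-9.2,39,0],0],[[-10,42,0],0],[[-10,42,3],0],[[-10,42,6],0],[[-10,42,8],0],[[-10,42,9],0],[[-10,42,9],0],[[-10,42,9],0]]'
python3 - <<'E'
from h import *
plan(.5828,.193,.2005,168)
E
```

```text
t: 16.77
tool_pos: [0.5837, 0.193, 0.2203]
tool_rot: [[-0.978, 0.208, 0.001], [0.208, 0.978, 0.0], [-0.001, 0.001, -1.0]]
force: [-0.3, -0.6, -0.7]
width: 0.0365
yaw 168.00 shift cm [ 0.09 -0.02  1.98] turn 0.0
```

```bash
python3 - <<'E'
from h import *
t=read_camera("top")[:,:,::-1];a=read_camera("side")[:,:,::-1]
cv2.imwrite("pics/c12.png",np.hstack([crop(t,(190,165),(33,35),6),crop(a,(222,255),(33,35),6)]))
E
python3 -m crank '[[[0.1,0,0.5],0],[[0.1,0,1],0],[[0.1,0,1.4],0],[[0.1,0,1.4],0]]'
```

```text
t: 17.38
tool_pos: [0.5824, 0.193, 0.2051]
tool_rot: [[-0.978, 0.208, -0.001], [0.208, 0.978, -0.001], [0.001, -0.001, -1.0]]
force: [-0.2, -0.6, -0.5]
width: 0.0365
```

View pics/c12.png

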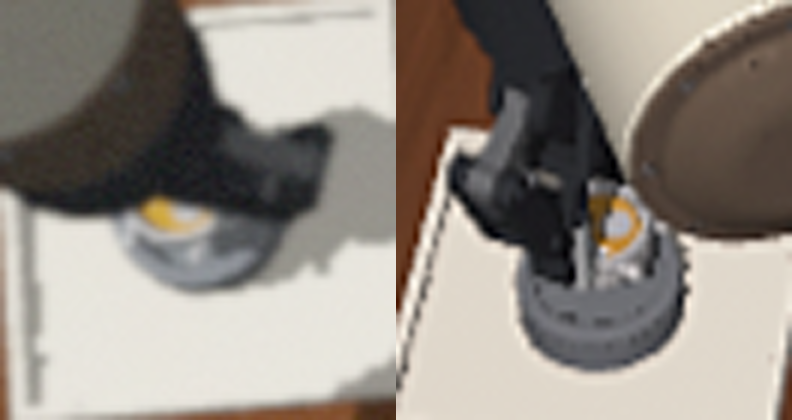

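```bash
python3 -m crank '[[[0,0,0.15],0],[[0,0,0.3],0],[[0,0,0.42],0],[[0,0,0.42],0]]'
```

```text
t: 17.88
tool_pos: [0.5825, 0.1931, 0.2014]
tool_rot: [[-0.978, 0.208, -0.0], [0.208, 0.978, -0.0], [0.0, -0.0, -1.0]]
force: [0.8, 0.1, -1.5]
width: 0.0365
```

```bash
python3 -m crank '[[[0,0,0.1],0],[[0,0,0.15],0],[[0,0,0.15],0]]'
```

```text
t: 18.25
tool_pos: [0.5825, 0.1931, 0.2002]
tool_rot: [[-0.978, 0.208, 0.0], [0.208, 0.978, -0.0], [-0.0, -0.0, -1.0]]
force: [-0.4, 0.4, 0.8]
width: 0.0363
```

```bash
python3 -m crank '[[[0,0,0],0],[[0,0,0],0],[[0,0,0],0],[[0,0,0],0],[[0,0,-1],0],[[0,0,-4],0],[[0,0,-9],0],[[0,0,-13],0],[[0,0,-13],0]]' 0.3
python3 - <<'E'
from h import *
plan(.4524,-.0003,.26,168)
E
```

```text
t: 19.38
tool_pos: [0.5832, 0.1934, 0.3353]
tool_rot: [[-0.978, 0.207, 0.009], [0.208, 0.978, 0.005], [-0.008, 0.006, -1.0]]
force: [0.1, 1.0, -0.1]
width: 0.0556
yaw 168.02 shift cm [  8.83 -21.71   7.32] turn 0.0
```

```bash
python3 -m crank '[[[1.5,-4,0],0],[[4,-10,0],0],[[6.4,-16,1],0],[[8.8,-21.7,3],0],[[8.8,-21.7,6],0],[[8.8,-21.7,7.3],0],[[8.8,-21.7,7.3],0],[[8.8,-21.7,7.3],0]]'
python3 - <<'E'
from h import *
plan(.4524,-.0003,.1735,168)
t=read_camera("top")[:,:,::-1];a=read_camera("side")[:,:,::-1]
cv2.imwrite("pics/top9.png",t);cv2.imwrite("pics/side9.png",a)
cv2.imwrite("pics/c13.png",np.hstack([crop(t,(190,165),(33,35),6),crop(a,(222,268),(33,35),6)]))
cv2.imwrite("pics/c14.png",crop(a,(300,200),(45,35),8))
E
```

```text
t: 20.38
tool_pos: [0.4523, -0.0001, 0.2577]
tool_rot: [[-0.978, 0.207, 0.002], [0.207, 0.978, 0.0], [-0.001, 0.001, -1.0]]
force: [0.5, 0.1, -0.1]
width: 0.0556
yaw 168.07 shift cm [-0.   -0.03  8.42] turn 0.1
```

View pics/c13.png

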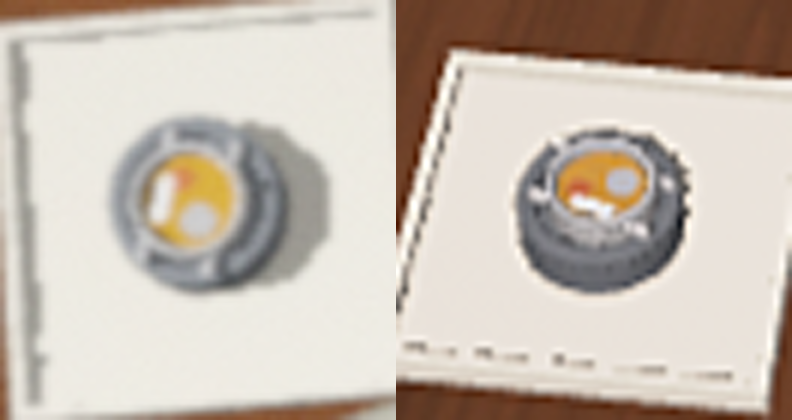

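View pics/c14.png

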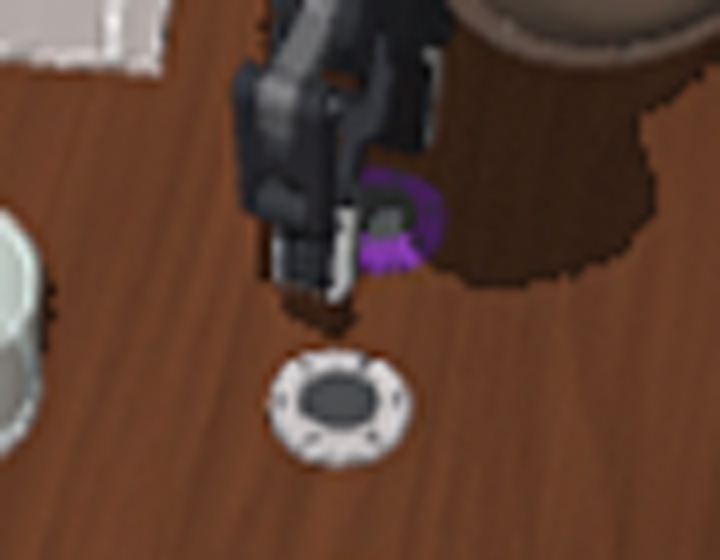

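Seen from both cameras, the case is in the recess, open side up. I check its position by the brass blob, then go for the case back.

```bash
python3 - <<'E'
from h import *
rays=[]
for n,c in (("top",(188,165)),("side",(222,264))):
    im=cv2.imread(f"pics/{n}9.png");b,g,r=[im[:,:,i].astype(int) for i in range(3)]
    hsv=cv2.cvtColor(im,cv2.COLOR_BGR2HSV)
    for nm,m in (("brass",(r-b>50)),):
        m=m.astype(np.uint8);w=m*0;cv2.circle(w,c,12,1,-1);m&=w
        co=max(cv2.findContours(m,0,1)[0],key=cv2.contourArea);co=cv2.convexHull(co);f=m*0;cv2.drawContours(f,[co],-1,1,-1);M=cv2.moments(f,True)
        uv=(M["m10"]/M["m00"],M["m01"]/M["m00"]);print(n,uv,f.sum(),onz(n,uv,.029),onz(n,uv,.034));rays.append(ray(n,uv))
(o1,d1),(o2,d2)=rays
A=np.stack([d1,-d2],1);s=np.linalg.lstsq(A,o2-o1,rcond=None)[0];print(o1+s[0]*d1,o2+s[1]*d2)
E
python3 -m crank '[[[0,0,3],0],[[0,0,6],0],[[0,0,7.8],0],[[0,0,8.3],0],[[0,0,8.4],0],[[0,0,8.4],0]]'
python3 -m crank '[[[0,0,0],0],[[0,0,0],0],[[0,0,0],0],[[0,0,0],0]]' -1
```

```text
top (188.49717514124293, 162.91525423728814) 177 [0.581  0.1918 0.029 ] [0.58   0.1908 0.034 ]
side (222.91304347826087, 263.1014492753623) 138 [0.582  0.1926 0.029 ] [0.5806 0.1963 0.034 ]
[0.5812 0.192  0.0281] [0.5822 0.1921 0.0283]
t: 21.22
tool_pos: [0.4517, -0.0007, 0.1738]
tool_rot: [[-0.978, 0.208, 0.002], [0.208, 0.978, 0.001], [-0.002, 0.001, -1.0]]
force: [-0.3, -0.6, 0.5]
width: 0.0559
t: 21.72
tool_pos: [0.4515, -0.0008, 0.1743]
tool_rot: [[-0.978, 0.208, 0.002], [0.208, 0.978, 0.0], [-0.002, 0.001, -1.0]]
force: [-1.8, 0.3, 7.1]
width: 0.0391
```

```bash
python3 -m crank '[[[0,0,-1],0],[[0,0,-4],0],[[0,0,-9],0],[[0,0,-13],0],[[0,0,-13],0]]'
python3 - <<'E'
from h import *
plan(.5812,.1928,.225,168)
a=read_camera("side")[:,:,::-1]
cv2.imwrite("pics/c15.png",crop(a,(300,180),(45,35),8))
E
```

```text
t: 22.35
tool_pos: [0.4519, -0.0007, 0.3069]
tool_rot: [[-0.978, 0.208, 0.009], [0.208, 0.978, 0.003], [-0.008, 0.005, -1.0]]
force: [0.2, 0.2, -0.7]
width: 0.0389
yaw 168.01 shift cm [-8.56 21.58  8.36] turn 0.0
```

View pics/c15.png

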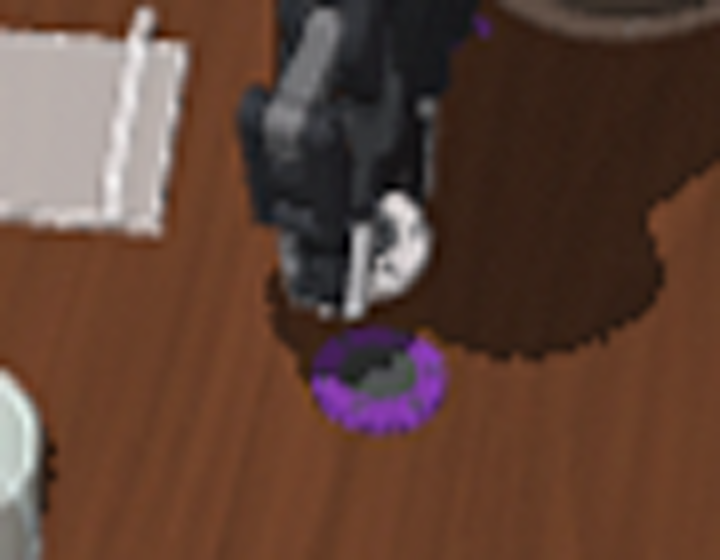

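The case back is held, apparently level. I carry it over the case.

```bash
python3 -m crank '[[[-2,5,0],0],[[-4.4,11,0],0],[[-6.8,17,0],0],[[-8.6,21.6,1],0],[[-8.6,21.6,4],0],[[-8.6,21.6,7],0],[[-8.6,21.6,7.8],0],[[-8.6,21.6,7.8],0],[[-8.6,21.6,7.8],0]]'
python3 - <<'E'
from h import *
plan(.5812,.1928,.2057,168)
t=read_camera("top")[:,:,::-1];a=read_camera("side")[:,:,::-1]
cv2.imwrite("pics/c16.png",np.hstack([crop(t,(190,165),(33,35),6),crop(a,(222,255),(33,35),6)]))
E
```

```text
t: 23.52
tool_pos: [0.5807, 0.1926, 0.2262]
tool_rot: [[-0.978, 0.208, 0.002], [0.208, 0.978, 0.001], [-0.002, 0.001, -1.0]]
force: [-0.1, -1.1, -0.2]
width: 0.0388
yaw 167.99 shift cm [-0.04  0.03  2.05] turn -0.0
```

View pics/c16.png

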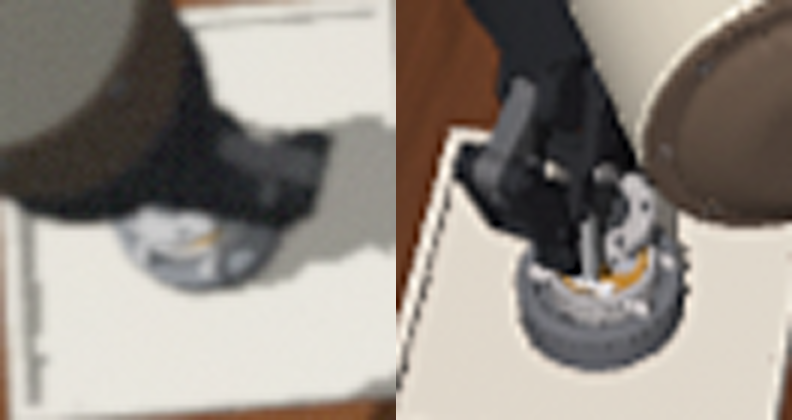

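```bash
python3 -m crank '[[[0,0,0.5],0],[[0,0,1],0],[[0,0,1.5],0],[[0,0,1.7],0],[[0,0,1.7],0]]'
python3 -m crank '[[[0,0,0.15],0],[[0,0,0.3],0],[[0,0,0.3],0]]'
```

```text
t: 24.25
tool_pos: [0.5803, 0.1925, 0.2077]
tool_rot: [[-0.978, 0.208, -0.0], [0.208, 0.978, -0.0], [0.0, -0.0, -1.0]]
force: [-0.7, 0.5, -0.2]
width: 0.0387
t: 24.62
tool_pos: [0.5806, 0.1927, 0.2058]
tool_rot: [[-0.978, 0.208, 0.001], [0.208, 0.978, 0.001], [-0.001, 0.001, -1.0]]
force: [-1.4, 1.1, 4.5]
width: 0.0386
```

```bash
python3 -m crank '[[[0,0,0],0],[[0,0,0],0],[[0,0,0],0],[[0,0,0],0],[[0,0,-1],0],[[0,0,-4],0],[[0,0,-9],0],[[0,0,-13],0],[[0,0,-13],0]]' 0.2
python3 - <<'E'
from h import *
plan(.5805,.0138,.335,168)
E
```

```text
t: 25.75
tool_pos: [0.581, 0.1928, 0.3402]
tool_rot: [[-0.978, 0.207, 0.009], [0.207, 0.978, 0.005], [-0.008, 0.006, -1.0]]
force: [0.0, -0.0, -1.2]
width: 0.0512
yaw 168.02 shift cm [ -3.66 -17.53   0.44] turn 0.0
```

```bash
python3 -m crank '[[[-1,-4,0],0],[[-2.2,-10,0],0],[[-3.2,-15,0],0],[[-3.6,-17.5,0],0],[[-3.6,-17.5,2],0],[[-3.6,-17.5,5],0],[[-3.6,-17.5,5],0],[[-3.6,-17.5,5],0]]' 0.1
python3 - <<'E'
from h import *
plan(.580,.0138,.228,168)
t=read_camera("top")[:,:,::-1];a=read_camera("side")[:,:,::-1]
cv2.imwrite("pics/top10.png",t);cv2.imwrite("pics/side10.png",a)
cv2.imwrite("pics/c17.png",np.hstack([crop(t,(190,165),(33,35),6),crop(a,(222,262),(33,35),6)]))
cv2.imwrite("pics/c18.png",crop(a,(245,185),(45,35),8))
E
```

```text
t: 26.75
tool_pos: [0.5795, 0.014, 0.2858]
tool_rot: [[-0.978, 0.207, 0.001], [0.207, 0.978, -0.0], [-0.001, -0.0, -1.0]]
force: [-0.1, 0.4, -0.6]
width: 0.0472
yaw 168.02 shift cm [-0.05 -0.01  5.78] turn 0.0
```

View pics/c17.png

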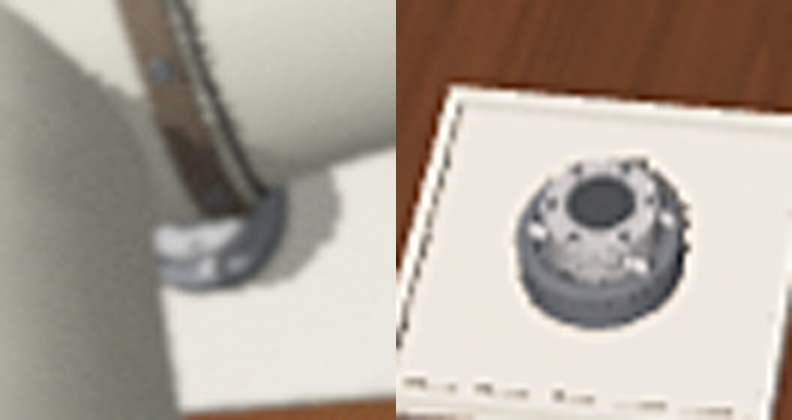

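View pics/c18.png

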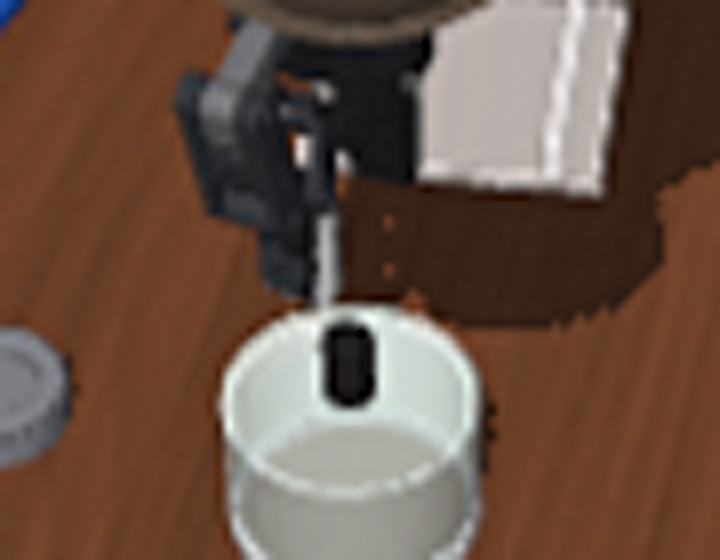

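The case back lies flat and centred on the case; its dark disc is at side (223,261). I descend over the knob and check position first.

```bash
python3 - <<'E'
from h import *
print(onz("side",(223,260.7),.040), proj("side",(.582,.193,.040)))
E
python3 -m crank '[[[0,0,2],0],[[0,0,4],0],[[0,0,5.3],0],[[0,0,5.8],0],[[0,0,5.8],0]]'
python3 - <<'E'
from h import *
plan(.580,.0138,.228,168)
a=read_camera("side")[:,:,::-1]
cv2.imwrite("pics/c19.png",crop(a,(245,185),(45,35),8))
E
```

```text
[0.5806 0.1944 0.04  ] [222.5318 260.0666]
t: 27.48
tool_pos: [0.5793, 0.0139, 0.2273]
tool_rot: [[-0.978, 0.208, 0.0], [0.208, 0.978, -0.0], [-0.0, 0.0, -1.0]]
force: [0.6, -0.2, -0.4]
width: 0.0472
yaw 168.00 shift cm [-0.07  0.   -0.07] turn 0.0
```

View pics/c19.png

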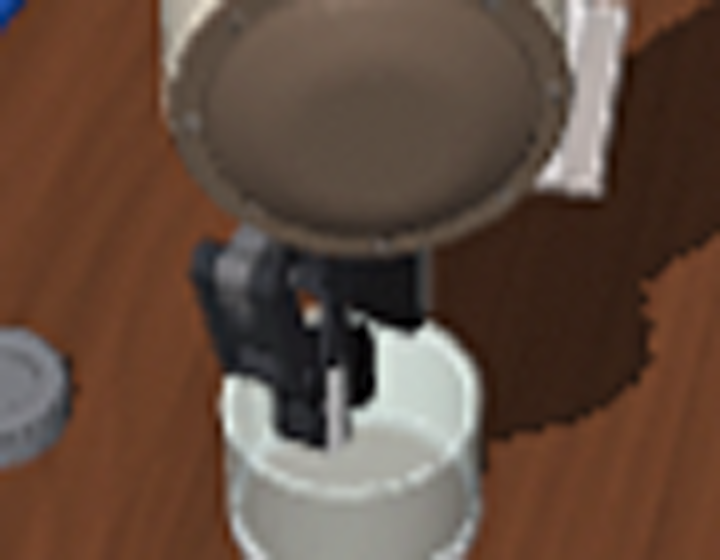

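```bash
python3 -m crank '[[[0,0,0],0],[[0,0,0],0],[[0,0,0],0],[[0,0,0],0],[[0,0,0],0],[[0,0,0],0]]' -1
python3 -m crank '[[[0,0,-0.5],0],[[0,0,-1],0],[[0,0,-1],0]]'
```

```text
t: 28.28
tool_pos: [0.5794, 0.0139, 0.2276]
tool_rot: [[-0.978, 0.208, 0.001], [0.208, 0.978, 0.0], [-0.001, 0.0, -1.0]]
force: [-0.8, -0.7, 5.5]
width: 0.0137
t: 28.65
tool_pos: [0.5791, 0.0139, 0.2371]
tool_rot: [[-0.978, 0.208, 0.0], [0.208, 0.978, 0.0], [-0.0, 0.0, -1.0]]
force: [0.0, 0.8, -0.6]
width: 0.0137
```

```bash
python3 -m crank '[[[0,0,-2],0],[[0,0,-5],0],[[0,0,-8],0],[[0,0,-10],0],[[0,0,-10],0]]'
python3 - <<'E'
from h import *
plan(.5816,.193,.335,168)
t=read_camera("top")[:,:,::-1];a=read_camera("side")[:,:,::-1]
cv2.imwrite("pics/side11.png",a)
cv2.imwrite("pics/c20.png",crop(a,(245,165),(45,45),6))
print(get_obs()["force"],get_obs()["width"])
E
```

```text
t: 29.28
tool_pos: [0.5793, 0.014, 0.3384]
tool_rot: [[-0.978, 0.208, 0.003], [0.208, 0.978, 0.001], [-0.003, 0.002, -1.0]]
force: [0.5, 0.3, -2.0]
width: 0.0137
yaw 167.99 shift cm [ 3.5  17.56  0.36] turn -0.0
[ 0.1294 -0.5139 -1.1873] 0.013415148600369462
```

View pics/c20.png

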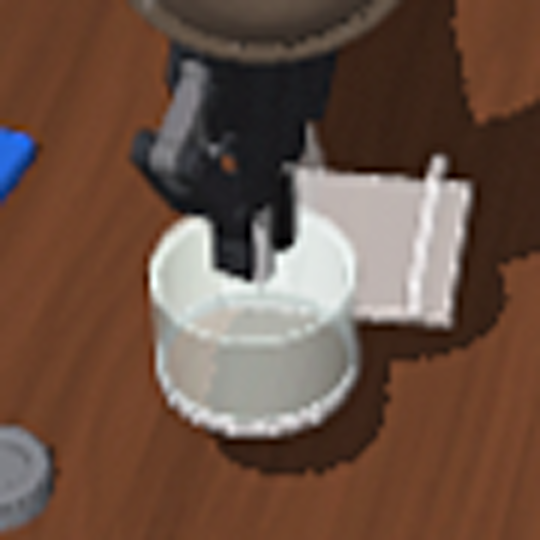

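The cover is lifted and upright. I carry it over the stack.

```bash
python3 -m crank '[[[0.6,3,0],0],[[1.4,7,0],0],[[2.2,11,0],0],[[3,15,0],0],[[3.4,17,0],0],[[3.5,17.55,0],0],[[3.5,17.55,2],0],[[3.5,17.55,4],0],[[3.5,17.55,4.5],0],[[3.5,17.55,4.5],0],[[3.5,17.55,4.5],0]]'
python3 - <<'E'
from h import *
plan(.5816,.193,.2325,168)
t=read_camera("top")[:,:,::-1];a=read_camera("side")[:,:,::-1]
cv2.imwrite("pics/top12.png",t);cv2.imwrite("pics/side12.png",a)
cv2.imwrite("pics/c21.png",np.hstack([crop(t,(190,165),(33,45),6),crop(a,(222,240),(33,45),6)]))
E
```

```text
t: 30.75
tool_pos: [0.5818, 0.1926, 0.293]
tool_rot: [[-0.978, 0.208, 0.002], [0.208, 0.978, 0.001], [-0.001, 0.001, -1.0]]
force: [-0.2, -0.1, -1.2]
width: 0.0137
yaw 167.97 shift cm [0.03 0.03 6.05] turn -0.0
```

View pics/c21.png

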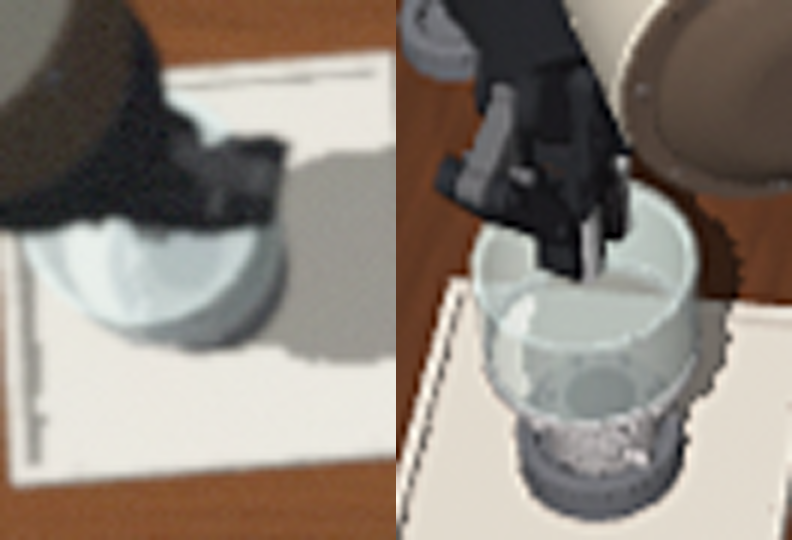

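```bash
python3 - <<'E'
from h import *
for c in ((.5818,.1926),):
    for z in (.0655,.1155):
        p=[proj("side",(c[0]+.038*np.cos(t),c[1]+.038*np.sin(t),z)) for t in np.linspace(0,6.28,60)];p=np.array(p);print(z,p.min(0),p.max(0))
    p=np.array([proj("side",(.5823+.03*np.cos(t),.193+.03*np.sin(t),.005)) for t in np.linspace(0,6.28,60)]);print("holder foot",p.min(0),p.max(0))
E
```

```text
0.0655 [203.6804 238.5566] [240.0922 266.9391]
0.1155 [201.4966 222.9397] [239.1698 251.5267]
holder foot [209.5607 259.0879] [237.1899 281.2689]
```

Cover and holder outlines match the predicted positions within about 1–2 px, so I lower slowly.

```bash
python3 -m crank '[[[0,0,1],0],[[0,0,2],0],[[0,0,3],0],[[0,0,4],0],[[0,0,4.8],0],[[0,0,5.4],0],[[0,0,5.5],0],[[0,0,5.5],0]]'
python3 -m crank '[[[0,0,0.15],0],[[0,0,0.3],0],[[0,0,0.4],0],[[0,0,0.4],0]]'
```

```text
t: 31.85
tool_pos: [0.5815, 0.1929, 0.2372]
tool_rot: [[-0.978, 0.208, 0.0], [0.208, 0.978, 0.0], [-0.0, 0.0, -1.0]]
force: [-0.2, -0.2, -0.7]
width: 0.0137
t: 32.35
tool_pos: [0.5814, 0.1928, 0.2329]
tool_rot: [[-0.978, 0.208, -0.0], [0.208, 0.978, -0.0], [0.0, -0.0, -1.0]]
force: [-0.3, 1.0, -1.0]
width: 0.0138
```

```bash
python3 -m crank '[[[0,0,0.05],0],[[0,0,0.1],0],[[0,0,0.1],0]]'
```

```text
t: 32.72
tool_pos: [0.5814, 0.1927, 0.2327]
tool_rot: [[-0.978, 0.208, 0.0], [0.208, 0.978, 0.0], [-0.0, 0.0, -1.0]]
force: [-1.7, -0.7, 5.1]
width: 0.0138
```

Touchdown is felt (5 N, height as expected). I open slightly, then rise straight up.

```bash
python3 -m crank '[[[0,0,0],0],[[0,0,0],0],[[0,0,0],0],[[0,0,0],0],[[0,0,0],0]]' -0.1
python3 -m crank '[[[0,0,-1],0],[[0,0,-3],0],[[0,0,-6],0],[[0,0,-10],0],[[0,0,-12],0],[[1,-6,-12],0],[[2,-12,-12],0],[[4,-18,-12],0],[[5,-24,-12],0],[[5,-24,-12],0],[[5,-24,-12],0]]'
python3 - <<'E'
from h import *
t=read_camera("top")[:,:,::-1];a=read_camera("side")[:,:,::-1]
cv2.imwrite("pics/top13.png",t);cv2.imwrite("pics/side13.png",a)
cv2.imwrite("pics/c22.png",np.hstack([crop(t,(190,165),(33,45),6),crop(a,(222,262),(33,45),6)]))
E
```

```text
t: 33.35
tool_pos: [0.5814, 0.1928, 0.2319]
tool_rot: [[-0.978, 0.208, -0.0], [0.208, 0.978, -0.0], [0.0, -0.0, -1.0]]
force: [0.4, 0.1, 0.2]
width: 0.0384
t: 34.72
tool_pos: [0.4828, -0.0316, 0.3529]
tool_rot: [[-0.978, 0.209, 0.002], [0.209, 0.978, 0.0], [-0.002, 0.001, -1.0]]
force: [-0.4, -0.3, 0.6]
width: 0.0384
```

View pics/c22.png

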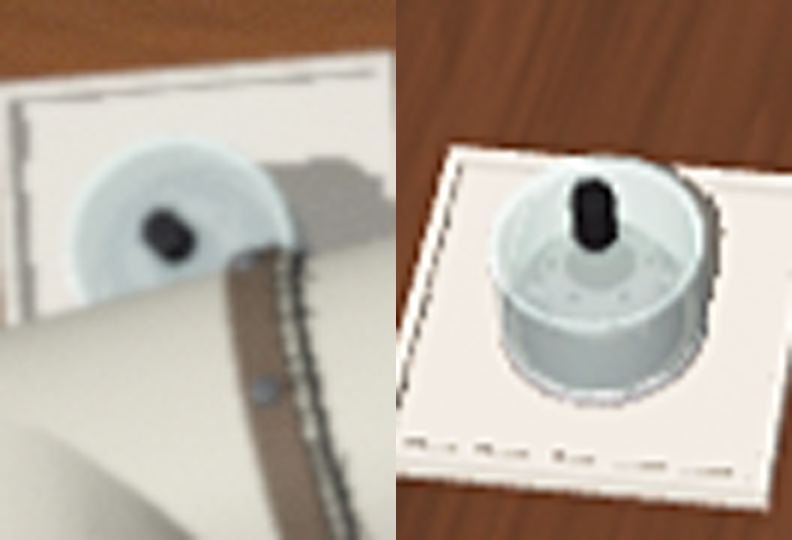

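View pics/top13.png

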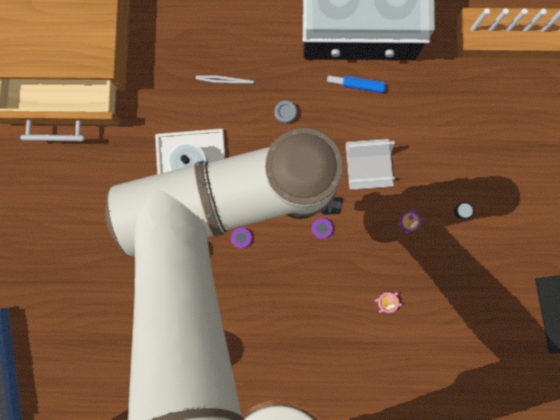

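The cover stands upright around the stack, with the case back visible through the glass. One numeric check before handing in.

```bash
python3 - <<'E'
from h import *
R=[]
for n,c in (("top",(185,160)),("side",(222,252))):
    ce,a,co=mask(cv2.imread(f"pics/{n}13.png"),c,11,"dark");print(n,ce,a,onz(n,ce,.067));R.append(ray(n,ce))
(o1,d1),(o2,d2)=R
s=np.linalg.lstsq(np.stack([d1,-d2],1),o2-o1,rcond=None)[0];print(o1+s[0]*d1,o2+s[1]*d2)
p=np.array([proj("side",(.582+.038*np.cos(t),.1929+.038*np.sin(t),.005)) for t in np.linspace(0,6.28,60)]);print("foot pred",p.min(0),p.max(0))
ce,a,co=mask(cv2.imread("pics/side13.png"),(306,272),9,"dark");print("small knob side",ce)
for n,c,r in (("top",(286,112),17),("side",(199,199),17)): print("small holder",mask(cv2.imread(f"pics/{n}13.png"),c,r,"grey")[0])
E
```

```text
top [184.7692 159.0769] 39 [0.5811 0.1917 0.067 ]
side [221.6818 252.6818] 66 [0.5817 0.1946 0.067 ]
[0.5817 0.1924 0.064 ] [0.5825 0.1924 0.0642]
foot pred [206.0071 256.2373] [241.0071 284.3373]
small knob side [305.7419 274.3548]
small holder [285.1262 111.4136]
small holder [198.6958 199.2028]
```

```bash
python3 -c "
from rig import *
print(get_obs()['t'],get_obs()['force']);print(close_job())"
```

```text
34.825 [-0.6401915   1.11668181 -0.11987192]
the job is handed in; nothing more can be done
None
```

The watch is put away and the job was handed in at 34.8 s; no verdict is reported. I placed the larger holder in the tray first, then the case in its recess (open side up), the case back in the case, and the larger glass cover over the stack. The cover was lowered to contact (about 5 N) before I let go.

**Last checks**
- **Cover:** its foot outline fits the tray floor at side row 284 (predicted 284.3). Its axis is at about (0.582, 0.193), within about 1 mm of the holder's. The triangulated knob height came out about 3 mm below expected, at 64 mm instead of 67 mm. I took this as camera error, since the foot outline and the touchdown height both matched.
- **Case and case back:** the brass movement was measured at 28 mm, the height for a seated case. The case back looks flat and centred through the glass.
- **Bystanders:** the smaller holder and smaller cover are unmoved to within about 0.1 px. The loupe looks unmoved by eye; I did not measure it.

**Other disagreements**
- The two cameras disagreed by 2–3 mm in y throughout, so I used their mean. The grips confirmed that mean.
- The first grip on the holder was too high, so I redid it lower before lifting.

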